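# Roll a sample tube onto the reader's line and start the reading

### The arm

A 6-joint arm with a two-finger parallel gripper is mounted at the origin on the work surface. World frame = base frame: x ahead of the robot, y to its left, z up, the work surface at z = 0. Lengths are in m, angles in degrees, forces in N, time in s.
With the tool pointing down it reaches from about 0.25 to 0.725 m from the base axis. Payload 9.7 kg.
Tool frame: the origin (TCP) lies at the very end of the fingers, on their centre line; the grasp point (between the pads) lies grasp_offset behind it (grasp_offset is the distance from the TCP to the grasp point, in m); z points along the fingers, y is the line along which they close (so a half turn about z gives the same grasp; the last joint's range is limited). The gripper opens to 85 mm and grips with 20 to 120 N. Pads are 22 mm wide; open, the fingers measure 114 mm over their backs; the gripper's body (76 mm by 85 mm) begins 54 mm behind the grasp point. The pads swing forward as they close: fully open they stand 13 mm farther back than shut.
Start: joints at [-71.047, 4.979, 10.078, 95.1, 0, 90], TCP at [0.179, -0.52, 0.231] pointing down, gripper open.
Joint ranges: [-179.16, 179.16], [-48.56, 103.87], [-65.8, 70.77], [-126.05, 130.52], [-82.76, 87.17], [-180, 180]. Speed limits (degrees/s): [127.2, 127.2, 147.25, 180, 180, 180].

### API

Orientations are given as [roll, pitch, yaw] about the fixed x, y, z axes, in that order (R = Rz(yaw) Ry(pitch) Rx(roll)).
In Python, from workcell import get_obs, camera, calibration, job_done, recognise, cut_out, mark_of, grasp_offset gives the robot as it stands.
- The arm moves only by the tool servo_tool, never from a script. Its argument "moves" is a list of rows, each a list of 3 entries, a list of its own where there are three numbers: the turn, a rotation vector about the tool's x, y, z in degrees, then the shift along the tool's x, y, z in m, then the opening in per cent of the stroke, from 0 (shut) to 100 (fully open). In form: [[[ax, ay, az], [x, y, z], claw], ...]. A call has 1 to 12 rows; each row shifts and turns the commanded pose from where the row before left it, along the tool's axes as they then stand; what a row does not reach is not made up. A row lasts 1/10 s, in which the tool goes at most 50 mm and 8.59 degrees, less where a joint would pass 70% of its speed; a pose out of reach is approached as far as the arm can. A call is refused whole if a number of a shift passes 0.05 or a number of a turn 8.59, either way. A call with a gripper value outside its range is refused whole. The fingers move at their own pace and stop on an object; "force" is the grip in N (left out, the last holds). Time passes only in rows, so rows that do not move let the fingers close. It gives the time, the measured TCP pose, the force, the opening and the grip force at its end, in the units of the state.
- get_obs(): the state, without advancing time (a new reading comes with each control period).
- camera(name): name is "scene" or "top" or "wrist"; returns (picture, depth): 400x640x3 uint8, red, green, blue; 400x640 float32, m along the optical axis (not along the pixel's ray), 0 where there is no reading.
- calibration(name): a dict with "camera_matrix" (3x3 intrinsics, pixels), "R" (3x3) and "t" (3): a world point X has camera coordinates R X + t. Camera axes: x right, y down, z forward; pixel columns grow to the right and rows downward; lengths in m; the calibration is good to about 2 mm. A picture is of the moment at which its call begins: read the wrist's pose just before it. calibration takes no time and is no camera call; for the wrist camera it gives the pose at the moment of the call.
- job_done(): hands the job in; it is judged then, once.
Trained networks look in the newest picture that a camera, given by its name, has taken for a name from the list of things; names that differ only in an ending like _2 or _b are one class to them, and where a whole thing is asked for, a point or a joint stands for the part that bears it (a point fixed in the world has none). Each returns a list of dicts, best first, with "score" (0 to 1); they miss things now and then, are a little off and sometimes report something else, mostly with a low value. They report only what shows in the picture. A call takes as long as a camera call. They do not tell look-alikes from the thing itself.
- recognise(name, camera): "xyz" ([x, y, z] in m, in the coordinates of the camera as it stood for that picture, good to about 4 mm: the middle of the surface that is visible of it).
- cut_out(name, camera): "mask" (400x640 bool, what is visible of it).
- mark_of(name, camera): "xyz" ([x, y, z] in m, in the coordinates of the camera as it stood for that picture, good to about 4 mm: a listed point, or the origin of a listed thing).
The state is a dict: "time": time; "q": joint angles; "qd": joint speeds; "joint_efforts": joint torques, N m; "ee_pos": TCP position; "tcp_rot": TCP orientation; "wrist_force": force on the tool from outside, world axes, zero at the start; "torque": the same for the moment, N m; "opening": finger opening in m; "grasp_force": force on a finger pad.
Only numpy, scipy, OpenCV 4.12 (cv2) and the standard library are available. Lean on these libraries where they do the work, as an engineer would, in place of code of your own. Each camera call takes 0.05 s, during which the arm holds its last target. There are 200 camera calls.

### The job

Roll the lying tube with the blue cap away from the side wall of the tube reader and onto the red line, so that it comes to rest centred on the line and lying along it: there is no room for a finger behind it, so push its top sideways. Then let go of it, press the reader's green button fully down and release it. Be gentle with the tube: it must turn as it goes and must not be picked up; leave the white-capped tube and everything else on the bench where they are.

Things in the scene. Friction and masses are not known exactly. Their poses are not given: they have to be found in the camera images.
- blue_tube: lying sample tube with a blue cap: a plain cylinder 28 mm in diameter, 110 mm long (brown glass, paper label, cap of the same diameter on the last 26 mm), about 80 g. Origin at its centre, 14 mm above the bed; x is its long axis, towards the cap. Starts beside a side wall. Turns about x as it rolls; stops within a few mm when let go.
- blue_tube_center (a point): centre of the blue-capped tube (the point half-way along it, on its axis)
- blue_tube_stripe (a point): point on the black stripe (45 x 5 mm) that runs along the label of the blue-capped tube, on its surface 14 mm from the axis; on top at the start, it goes round as the tube rolls
- white_tube_center (a point): lying sample tube with a white cap: a plain cylinder 28 mm in diameter, 110 mm long (brown glass, paper label, cap of the same diameter on the last 26 mm), about 80 g. Origin at its centre, 14 mm above the bed; x is its long axis, towards the cap. It lies on the same bed on the other side of the red line, 44 to 50 mm from it.
- read_line (a point): centre of the red line (140 x 4 mm, flush) on the fixed tube reader's white bed; x along the line towards the button, y across, z up. The bed, 20 mm above the bench, spans x +-85, y +-70 mm; side walls 18 mm high, 5 mm thick stand beyond at y +-70, open at the x ends. A grey control block 12 mm higher than the bed (x 84 to 134, y +-75 mm) carries the button
- reader: the same tube reader: origin on the bench top, 20 mm straight below the middle of the red line, axes parallel to those of read_line
- read_button_top (a point): middle of the top face of the reader's round green push button, 28 mm diameter, upright, 34 mm above the bed when up; black collar of 44 mm diameter around it, whose top lies 10 mm below the button's top
- read_button (a joint): travel of the green button in m: 0 up, 0.006 fully down; a spring lifts it back; fully down takes about 5 N
- brown_bottle: brown glass bottle, blue cap, 68 mm diameter, 150 mm tall; a bystander; origin at the centre of its underside
- small_bottle: small brown glass bottle, blue cap, 48 mm diameter, 95 mm tall; a bystander; origin at the centre of its underside
- clear_bottle: clear bottle, red cap, 60 mm diameter, 140 mm tall; a bystander; origin at the centre of its underside
- beaker: glass beaker, 60 mm diameter, 75 mm tall; a bystander; origin at the centre of its underside
- jar: white jar, 60 mm diameter, 60 mm tall; a bystander; origin at the centre of its underside
- spatula: laboratory spatula lying on the bench, a steel strip about 160 mm long, 4 mm thick; a bystander; origin at the centre of its underside
Mind the look-alikes: they are no part of the job. What is shaped like the blue_tube but pink is not meant.

How it is judged:
By the outcome, as a careful person would: the job done as asked, in the order asked, and still so for the second after the job is handed in, with the robot touching nothing.
It also fails if it takes over 48 s, if anything falls off the work surface, if the arm or the gripper's body presses on something with over 40 N, if the wrist force passes 120 N, or if a joint passes its speed limit or range.

## Working session

There is one attempt and no reset: what is moved stays moved. The work goes in short steps, Python scripts to look and compute and a tool call to move; the robot and the scene stay as the last step left them, time stands still between calls to the robot, and variables do not carry over. Pictures are saved under pics/ and viewed, at most 10 in all, crops included, and the job is handed in when it is done.

Besides the shell and the picture viewer there is one more tool, called after ">>>" as name([rows], argument=value, ...), one row to a line, values as JSON. servo_tool: Moves the arm, as the interface text tells. Its arguments: {"type":"object","properties":{"moves":{"type":"array"},"force":{"type":"number"}},"required":["moves"]}

```bash
mkdir -p pics
cat > h.py <<'E'
import numpy as np, cv2
from workcell import *
def w(name,p):
    c=calibration(name); return np.array(c["R"]).T@(np.array(p)-np.array(c["t"]))
def px(name,X):
    c=calibration(name); p=np.array(c["camera_matrix"])@(np.array(c["R"])@np.array(X)+np.array(c["t"])); return p[:2]/p[2]
E
python3 - <<'E'
from h import *
for n in ["top","scene"]:
    im,d=camera(n); cv2.imwrite(f"pics/{n}0.png",im[:,:,::-1])
    for k in ["blue_tube_center","blue_tube_stripe","white_tube_center","read_line","read_button_top","reader"]:
        for r in mark_of(k,n)[:3]:
            X=w(n,r["xyz"]); print(n,k,round(r["score"],2),X.round(4),px(n,X).round())
print(get_obs()["time"],grasp_offset,get_obs()["ee_pos"],get_obs()["tcp_rot"])
E
```

```text
top blue_tube_center 0.75 [ 0.5926 -0.1201  0.0136] [363. 197.]
top blue_tube_center 0.6 [0.5016 0.0242 0.0283] [315. 227.]
top blue_tube_center 0.48 [ 0.7796  0.0686 -0.0017] [302. 137.]
top blue_tube_stripe 0.9 [0.4811 0.0274 0.0468] [313. 233.]
top blue_tube_stripe 0.76 [ 0.6086 -0.1152  0.0282] [362. 192.]
top white_tube_center 0.92 [0.5157 0.1188 0.0344] [283. 221.]
top read_line 0.8 [0.501  0.0721 0.0213] [299. 227.]
top read_button_top 0.38 [0.6063 0.0417 0.0532] [309. 191.]
top reader 0.57 [ 5.052e-01  7.240e-02 -2.000e-04] [299. 226.]
scene blue_tube_center 0.61 [0.498 0.018 0.034] [338. 192.]
scene blue_tube_center 0.56 [ 0.5924 -0.122   0.0145] [278. 194.]
scene blue_tube_stripe 0.93 [0.4802 0.0275 0.047 ] [344. 186.]
scene blue_tube_stripe 0.87 [ 0.6122 -0.1124  0.0311] [276. 194.]
scene white_tube_center 0.64 [0.514  0.1154 0.0384] [363. 207.]
scene white_tube_center 0.49 [ 0.4677 -0.3677 -0.0007] [250. 151.]
scene read_line 0.61 [0.5027 0.0673 0.0228] [351. 203.]
scene read_line 0.24 [0.6081 0.0413 0.0552] [319. 208.]
scene read_button_top 0.4 [0.61   0.041  0.0565] [319. 208.]
scene reader 0.75 [0.5057 0.0727 0.0034] [351. 209.]
0.7 0.0187 [ 0.17862898 -0.52018685  0.2313029 ] [1.79997712e+02 8.71673440e-04 1.89522965e+01]
```

```bash
python3 -c "
import cv2,numpy as np
a=cv2.imread('pics/top0.png');b=cv2.imread('pics/scene0.png')
cv2.imwrite('pics/both.png',cv2.resize(np.vstack([a,b]),(480,600)))"
```

```text
(no output)
```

View pics/top0.png

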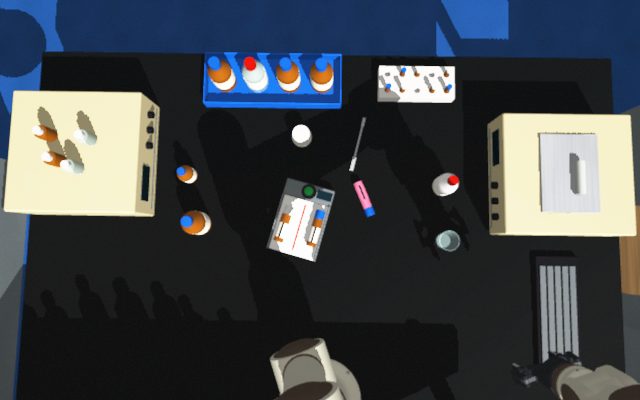

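View pics/scene0.png

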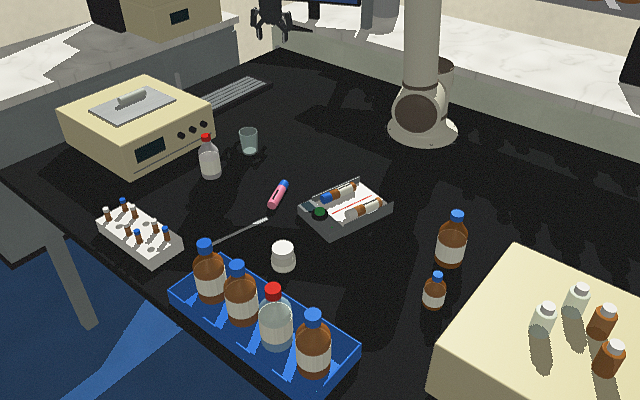

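Two tubes look alike: one at top (316,227) on the reader bed with a brown body and blue cap, and a pink one at (364,197) on the bare bench. The one on the bed, beside the wall, fits the description. I'll move the wrist camera over it to confirm and to measure.

>>> servo_tool([
  [[0,0,6.9],[0,0,0],0],
  [[0,0,6.9],[0,0,0],0],
  [[0,0,6.9],[0,0,0],0],
  [[0,0,6.9],[0,0,0],0],
  [[0,0,6.9],[0,0,0],0],
  [[0,0,0],[0.01,-0.04,0],0],
  [[0,0,0],[0.01,-0.04,0],0],
  [[0,0,0],[0.01,-0.04,0],0],
  [[0,0,0],[0.01,-0.04,0],0],
  [[0,0,0],[0.01,-0.04,0],0],
  [[0,0,0],[0.01,-0.04,0],0],
  [[0,0,0],[0.01,-0.04,0],0],
])

```text
time: 1.9
ee_pos: [0.3216, -0.2677, 0.2315]
tcp_rot: [180.0, -0.0, -15.6]
wrist_force: [1.3, -0.8, 0.0]
opening: -0.0002
grasp_force: 0.0
```

>>> servo_tool([
  [[0,0,0],[0.01,-0.04,0],0],
  [[0,0,0],[0.01,-0.04,0],0],
  [[0,0,0],[0.01,-0.04,0],0],
  [[0,0,0],[0.01,-0.04,0],0],
  [[0,0,0],[0.01,-0.04,0],0],
  [[0,0,0],[0.01,-0.04,0],0],
  [[0,0,0],[0.01,-0.04,0],0],
  [[0,0,0],[0,0,0],0],
  [[0,0,0],[0,0,0],0],
])

```text
time: 2.8
ee_pos: [0.4479, -0.0765, 0.2327]
tcp_rot: [-177.4, 0.1, -11.3]
wrist_force: [-0.4, 0.2, -0.1]
opening: 0.0004
grasp_force: 0.0
```

```bash
cat >> h.py <<'E'
def look(fn):
    im,d=camera("wrist"); cv2.imwrite(f"pics/{fn}.png",im[:,:,::-1])
    P={}
    for k in ["blue_tube_center","blue_tube_stripe","white_tube_center","read_line","read_button_top","reader"]:
        for r in mark_of(k,"wrist")[:2]:
            X=w("wrist",r["xyz"]); P.setdefault(k,X); print(k,round(r["score"],2),X.round(4),px("wrist",X).round())
    o=get_obs(); print(o["time"],o["ee_pos"].round(4) if hasattr(o["ee_pos"],"round") else o["ee_pos"],o["tcp_rot"],o["wrist_force"],o["opening"])
    return im,d,P
E
python3 -c "
from h import *
look('w1')"
```

```text
blue_tube_center 0.72 [ 0.5909 -0.1207  0.012 ] [347.  42.]
blue_tube_center 0.7 [0.4996 0.0161 0.036 ] [243. 150.]
blue_tube_stripe 0.77 [0.4823 0.0281 0.0485] [234. 169.]
blue_tube_stripe 0.56 [ 0.6092 -0.1119  0.0268] [336.  21.]
white_tube_center 0.98 [0.5093 0.1228 0.0378] [153. 160.]
read_line 0.67 [0.5009 0.07   0.0188] [205. 156.]
read_line 0.3 [ 0.5035  0.0764 -0.0007] [206. 154.]
reader 0.67 [ 0.5032  0.0755 -0.0012] [207. 154.]
3.15 [ 0.4476 -0.0764  0.233 ] [-1.77399180e+02  1.90545871e-02 -1.12583620e+01] [0.08428972 1.00377684 0.59661061] 0.00010866983008269702
```

View pics/w1.png

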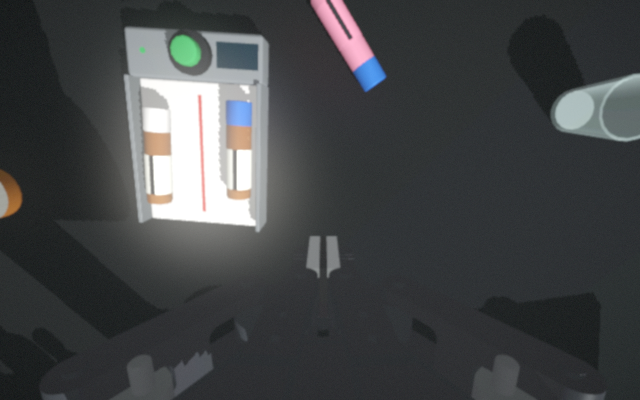

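The wrist view shows the white-capped tube at (156,155), the red line at (202,153), the blue-capped tube on the bed by the right wall at (239,150), the pink look-alike at (348,42) and the button at (186,50). I'll measure precisely from depth and colour.

```bash
cat >> h.py <<'E'
def cloud(cam,d):
    c=calibration(cam); K=np.array(c["camera_matrix"]); v,u=np.mgrid[0:400,0:640]
    P=np.stack([(u-K[0,2])/K[0,0]*d,(v-K[1,2])/K[1,1]*d,d],-1)
    return (P-np.array(c["t"]))@np.array(c["R"])
def axis(p):
    c=p.mean(0); e=np.linalg.svd(p-c,full_matrices=False)[2][0]; return c,e*np.sign(e[0])
def meas(cam,im,d):
    W=cloud(cam,d); near=(np.hypot(W[...,0]-.505,W[...,1]-.07)<.11)&(d>0)
    r,g,b=[im[...,i].astype(int) for i in range(3)]
    red=near&(r>110)&(g<.55*r)&(b<.55*r)&(W[...,2]<.03)
    n,l,s,_=cv2.connectedComponentsWithStats(red.astype(np.uint8)); red=l==1+s[1:,4].argmax() if n>1 else red
    p=W[red][:,:2]; c,e=axis(p); t=(p-c)@e
    f=np.array([-e[1],e[0]]); c=c+e*(t.max()+t.min())/2
    print("line px",red.sum(),"c",c.round(4),"len",np.ptp(t).round(4),"yaw",np.degrees(np.arctan2(e[1],e[0])).round(2),"z",W[red][:,2].mean().round(4))
    return W,near,c,e,f
def tube(cam,im,d,ys=-1,fr=None):
    W,near,c,e,f=meas(cam,im,d)
    if fr is not None: c,e,f=fr
    q=np.stack([(W[...,:2]-c)@e,(W[...,:2]-c)@f,W[...,2]],-1)
    m=near&(abs(q[...,0])<.084)&(q[...,2]>.036)&(q[...,2]<.06)
    for nm,lo,hi in [("blue",-.068,.022),("white",.028,.069)]:
        k=q[m&(q[...,1]>lo)&(q[...,1]<hi)]
        if len(k)<20: continue
        # cylinder fit (r=.014): y0+a x, z0
        from scipy.optimize import least_squares
        s=least_squares(lambda s:np.hypot(k[:,1]-s[0]-s[1]*k[:,0],k[:,2]-s[2])-.014,[np.median(k[:,1]),0,.034],loss="soft_l1",f_scale=.001).x
        x=np.percentile(k[:,0],[.5,99.5])
        print(nm,len(k),"x ends",x.round(4),"xc",x.mean().round(4),"y",(s[0]+s[1]*x.mean()).round(4),"ang",np.degrees(np.arctan(s[1])).round(2),"zaxis",s[2].round(4),"world",(c+x.mean()*e+(s[0]+s[1]*x.mean())*f).round(4))
    return c,e,f
E
python3 - <<'E'
from h import *
im,d=camera("wrist"); c,e,f=tube("wrist",im,d)
W=cloud("wrist",d); g=(im[...,1]>110)&(im[...,0]<70)&(im[...,2]<110)&(W[...,2]>.045); g&=(np.hypot(W[...,0]-.605,W[...,1]-.04)<.03)
b=W[g].mean(0); print("btn",b.round(4),(b[:2]-c)@e,(b[:2]-c)@f,g.sum())
im,d=camera("top"); tube("top",im,d)
E
```

```text
h.py:20: RuntimeWarning: Mean of empty slice.
  c=p.mean(0); e=np.linalg.svd(p-c,full_matrices=False)[2][0]; return c,e*np.sign(e[0])
  ret = um.true_divide(
Traceback (most recent call last):
  File "h.py", line 31, in tube
    W,near,c,e,f=meas(cam,im,d)
                 ~~~~^^^^^^^^^^
  File "h.py", line 26, in meas
    p=W[red][:,:2]; c,e=axis(p); t=(p-c)@e
                        ~~~~^^^
  File "h.py", line 20, in axis
    c=p.mean(0); e=np.linalg.svd(p-c,full_matrices=False)[2][0]; return c,e*np.sign(e[0])
                   ~~~~~~~~~~~~~~~~~~~~~~~~~~~~~~~~~~~~~~~~~^^^
IndexError: index 0 is out of bounds for axis 0 with size 0
```

>>> servo_tool([
  [[-2.6,0,0],[0,-0.01,0],0],
  [[0,0,4.2],[0,-0.02,0.01],0],
  [[0,0,0],[-0.01,-0.03,0.01],0],
  [[0,0,0],[-0.01,-0.03,0.01],0],
  [[0,0,0],[-0.01,-0.03,0.01],0],
  [[0,0,0],[-0.01,0,0],0],
  [[0,0,0],[0,0,0],0],
  [[0,0,0],[0,0,0],0],
])

```text
time: 4.0
ee_pos: [0.414, -0.0431, 0.1985]
tcp_rot: [-175.9, 0.0, -8.7]
wrist_force: [0.6, 0.2, 0.8]
opening: -0.0
grasp_force: 0.0
```

```bash
sed -i 's/red=near&(r>110).*$/red=near\&(r-g>35)\&(r-b>35)\&(abs(g-b)<40)\&(W[...,2]<.03)/' h.py
python3 - <<'E'
from h import *
im,d=camera("wrist"); cv2.imwrite("pics/w2.png",im[:,:,::-1]); o=get_obs(); print(o["time"],o["ee_pos"],o["tcp_rot"])
c,e,f=tube("wrist",im,d)
W=cloud("wrist",d); g=(im[...,1]>110)&(im[...,0]<90)&(im[...,2]<120)&(W[...,2]>.045); g&=(np.hypot(W[...,0]-.605,W[...,1]-.04)<.03)
b=W[g].mean(0); print("btn",b.round(4),(b[:2]-c)@e,(b[:2]-c)@f,g.sum())
im,d=camera("top"); tube("top",im,d)
E
```

```text
4.05 [ 0.41420752 -0.04312898  0.19836255] [-1.75940720e+02  4.88170438e-02 -8.66345107e+00]
line px 462 c [0.5028 0.0731] len 0.1393 yaw -15.02 z 0.0203
blue 3214 x ends [-0.0432  0.0647] xc 0.0108 y -0.049 ang -0.59 zaxis 0.0338 world [0.5005 0.0229]
white 3107 x ends [-0.0562  0.0517] xc -0.0022 y 0.0463 ang -2.12 zaxis 0.0339 world [0.5127 0.1184]
btn [nan nan nan] nan nan 0
line px 64 c [0.5006 0.073 ] len 0.1377 yaw -15.07 z 0.0192
blue 333 x ends [-0.0426  0.0658] xc 0.0116 y -0.0487 ang -0.37 zaxis 0.0329 world [0.4992 0.0229]
white 328 x ends [-0.0552  0.0528] xc -0.0012 y 0.0465 ang -2.04 zaxis 0.0325 world [0.5116 0.1182]<stdin>:5: RuntimeWarning: Mean of empty slice.
  ret = um.true_divide(
```

View pics/w2.png

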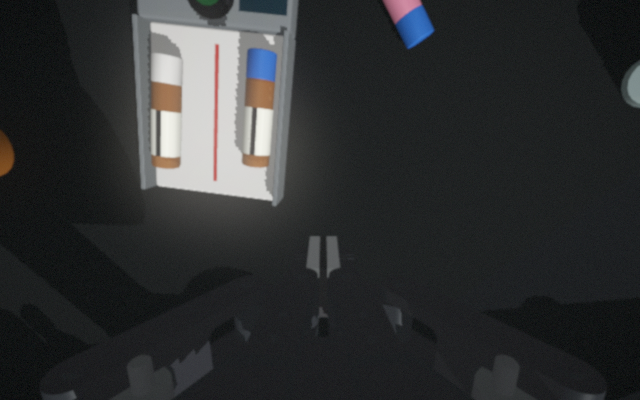

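```bash
python3 -c "
from h import *
o=get_obs();print([round(float(x),2) for x in o['q']],[round(float(x),2) for x in o['qd']])"
```

```text
[-8.72, -13.8, -11.28, 92.59, 4.06, 179.94] [-0.01, 0.39, -0.05, -0.04, 0.09, 0.0]
```

>>> servo_tool([
  [[0,0,0],[0,0,0],0],
  [[0,0,0],[0,0,0],0],
])

```text
time: 4.3
ee_pos: [0.414, -0.0429, 0.1978]
tcp_rot: [-175.9, 0.1, -8.6]
wrist_force: [0.5, 0.3, -0.2]
opening: -0.0
grasp_force: 0.0
```

```bash
python3 -c "
from h import *
o=get_obs();print([round(float(x),2) for x in o['q']],o['ee_pos'])"
```

```text
[-8.7, -13.78, -11.32, 92.59, 4.07, 179.94] [ 0.41401667 -0.04287863  0.19781477]
```

Joint 6 sat at its limit, which explains the drift. I'll turn the tool to yaw 75. The fingers then spread along the tube, and two contact points keep it straight while the 22 mm pad width rolls it.

>>> servo_tool([
  [[0,0,-8.4],[0,0,0],45],
  [[0,0,-8.4],[0,0,0],45],
  [[0,0,-8.4],[0,0,0],45],
  [[0,0,-8.4],[0,0,0],45],
  [[0,0,-8.4],[0,0,0],45],
  [[0,0,-8.4],[0,0,0],45],
  [[0,0,-8.4],[0,0,0],45],
  [[0,0,-8.4],[0,0,0],45],
  [[0,0,-8.4],[0,0,0],45],
  [[0,0,-8.1],[0,0,0],45],
  [[0,0,0],[0,0,0],45],
  [[0,0,0],[0,0,0],45],
])

```text
time: 5.5
ee_pos: [0.4139, -0.0427, 0.1977]
tcp_rot: [-179.4, -4.0, 74.8]
wrist_force: [0.6, -0.0, -0.6]
opening: 0.0384
grasp_force: 0.0
```

>>> servo_tool([
  [[-0.6,-4.0,-0.2],[0,0,0],45],
  [[0,0,0],[0.02,0.017,0],45],
  [[0,0,0],[0.02,0.017,0],45],
  [[0,0,0],[0.02,0.017,0.02],45],
  [[0,0,0],[0.018,0.016,0.03],45],
  [[0,0,0],[0,0,0.03],45],
  [[0,0,0],[0,0,0.03],45],
  [[0,0,0],[0,0,0.02],45],
  [[0,0,0],[0,0,0],45],
  [[0,0,0],[0,0,0],45],
])

```text
time: 6.5
ee_pos: [0.4986, 0.0158, 0.0684]
tcp_rot: [180.0, -0.0, 75.2]
wrist_force: [0.4, 0.2, -0.3]
opening: 0.038
grasp_force: 0.0
```

>>> servo_tool([
  [[0,0,0],[0,0,0.01],45],
  [[0,0,0],[0,0,0.008],45],
  [[0,0,0],[0,0,0.001],45],
  [[0,0,0],[0,0,0.001],45],
  [[0,0,0],[0,0,0],45],
])

```text
time: 7.0
ee_pos: [0.4986, 0.0158, 0.048]
tcp_rot: [180.0, -0.0, 75.3]
wrist_force: [-0.1, -0.1, -0.0]
opening: 0.0383
grasp_force: 0.0
```

>>> servo_tool([
  [[0,0,0],[0,0,0.001],45],
  [[0,0,0],[0,0,0.001],45],
  [[0,0,0],[0,0,0],45],
])

```text
time: 7.3
ee_pos: [0.4989, 0.0159, 0.0466]
tcp_rot: [179.9, -0.1, 75.3]
wrist_force: [-1.9, 0.4, 5.2]
opening: 0.0386
grasp_force: 2.4
```

>>> servo_tool([
  [[0,0,0],[0.003,0,0],45],
  [[0,0,0],[0.003,0,0],45],
  [[0,0,0],[0.003,0,0],45],
  [[0,0,0],[0.003,0,0],45],
])

```text
time: 7.7
ee_pos: [0.5021, 0.0277, 0.0466]
tcp_rot: [179.9, -0.1, 75.3]
wrist_force: [-0.4, -0.5, 5.2]
opening: 0.0385
grasp_force: 2.7
```

Run:
```python
from h import *
im,d=camera("scene"); tube("scene",im,d)
im,d=camera("wrist"); cv2.imwrite("pics/w3.png",im[:,:,::-1]);
im,d=camera("top")
fr=(np.array([.5028,.0731]),np.array([.9659,-.2588]),np.array([.2588,.9659])); tube("top",im,d)
print(get_obs()["wrist_force"],get_obs()["ee_pos"])
```

```text
line px 71 c [0.5041 0.0723] len 0.1391 yaw -15.41 z 0.0216
blue 313 x ends [-0.0659  0.0685] xc 0.0013 y -0.0431 ang -0.18 zaxis 0.0357 world [0.494  0.0305]
white 323 x ends [-0.0544  0.0545] xc 0.0 y 0.046 ang -2.27 zaxis 0.0351 world [0.5164 0.1167]h.py:20: RuntimeWarning: Mean of empty slice.
  c=p.mean(0); e=np.linalg.svd(p-c,full_matrices=False)[2][0]; return c,e*np.sign(e[0])
  ret = um.true_divide(
Traceback (most recent call last):
  File "h.py", line 31, in tube
    W,near,c,e,f=meas(cam,im,d)
                 ~~~~^^^^^^^^^^
  File "h.py", line 26, in meas
    p=W[red][:,:2]; c,e=axis(p); t=(p-c)@e
                        ~~~~^^^
  File "h.py", line 20, in axis
    c=p.mean(0); e=np.linalg.svd(p-c,full_matrices=False)[2][0]; return c,e*np.sign(e[0])
                   ~~~~~~~~~~~~~~~~~~~~~~~~~~~~~~~~~~~~~~~~~^^^
IndexError: index 0 is out of bounds for axis 0 with size 0
```

View pics/w3.png

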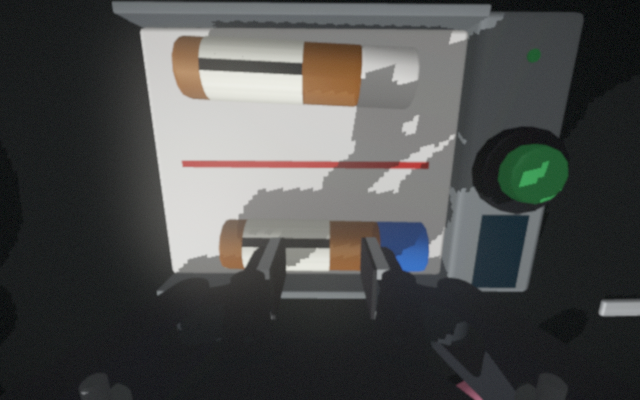

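Rolling works without slip: the finger moved 12 mm and the tube 6 mm, both staying parallel. I'll finish stroke 1 and re-place the fingers.

>>> servo_tool([
  [[0,0,0],[0.003,0,0],45],
  [[0,0,0],[0.003,0,0],45],
  [[0,0,0],[0.003,0,0],45],
  [[0,0,0],[0.003,0,0],45],
  [[0,0,0],[0.003,0,0],45],
  [[0,0,0],[0.003,0,0],45],
  [[0,0,0],[0.001,0,0],45],
  [[0,0,0],[0,0,0],45],
])

```text
time: 8.65
ee_pos: [0.5071, 0.046, 0.0463]
tcp_rot: [179.9, -0.1, 75.3]
wrist_force: [2.6, 0.4, 5.5]
opening: 0.0385
grasp_force: 2.8
```

>>> servo_tool([
  [[0,0,0],[0,0,-0.012],45],
  [[0,0,0],[-0.018,0,0],45],
  [[0,0,0],[0,0,0],45],
  [[0,0,0],[0,0,0],45],
])

```text
time: 9.05
ee_pos: [0.5015, 0.0283, 0.0579]
tcp_rot: [-180.0, -0.0, 75.2]
wrist_force: [0.2, -0.5, 0.1]
opening: 0.0384
grasp_force: 0.0
```

```bash
sed -i 's/    p=W\[red\]/    if red.sum()<20: return W,near,*FR\n    p=W[red]/; 1a FR=(np.array([.5028,.0731]),np.array([.9659,-.2588]),np.array([.2588,.9659]))' h.py
cat >> h.py <<'E'
def st():
    for n in ["scene","top","wrist"]:
        im,d=camera(n); print(n); tube(n,im,d)
    o=get_obs(); p=o["ee_pos"][:2]-FR[0]; print(o["time"],"finger x,y",p@FR[1],p@FR[2],o["ee_pos"],o["tcp_rot"],o["wrist_force"]); cv2.imwrite("pics/last.png",im[:,:,::-1])
E
python3 -c "
from h import *
st()"
```

```text
scene
line px 72 c [0.5042 0.0721] len 0.137 yaw -14.48 z 0.0213
blue 311 x ends [-0.0715  0.0732] xc 0.0008 y -0.0339 ang -0.82 zaxis 0.0348 world [0.4966 0.0391]
white 327 x ends [-0.0548  0.0543] xc -0.0003 y 0.0461 ang -3.13 zaxis 0.0346 world [0.5155 0.1168]
top
white 22 x ends [-0.0574 -0.039 ] xc -0.0482 y 0.0491 ang -11.12 zaxis 0.0319 world [0.469 0.133]
wrist
line px 1434 c [0.5028 0.0732] len 0.14 yaw -15.09 z 0.0203
blue 8559 x ends [-0.0433  0.0642] xc 0.0104 y -0.034 ang -0.81 zaxis 0.0337 world [0.504  0.0377]
white 12839 x ends [-0.0564  0.0509] xc -0.0027 y 0.0459 ang -2.19 zaxis 0.0338 world [0.5121 0.1183]
9.2 finger x,y 0.010453903734399307 -0.043162101033999006 [0.50172701 0.0287016  0.05773317] [ 1.79991798e+02 -3.97620923e-02  7.52799050e+01] [ 0.37875653 -0.11556391  0.20516727]
```

>>> servo_tool([
  [[0,0,0],[0,0,0.0095],45],
  [[0,0,0],[0,0,0.001],45],
  [[0,0,0],[0,0,0.001],45],
  [[0,0,0],[0,0,0],45],
])

```text
time: 9.6
ee_pos: [0.502, 0.0286, 0.0466]
tcp_rot: [179.9, -0.1, 75.3]
wrist_force: [-0.4, 0.8, 5.5]
opening: 0.0383
grasp_force: 2.7
```

>>> servo_tool([
  [[0,0,0],[0.002,0,0],45],
  [[0,0,-0.2],[0.004,0,0],45],
  [[0,0,-0.2],[0.004,0,0],45],
  [[0,0,-0.2],[0.004,0,0],45],
  [[0,0,-0.2],[0.004,0,0],45],
  [[0,0,-0.2],[0.004,0,0],45],
  [[0,0,-0.2],[0.004,0,0],45],
  [[0,0,0],[0.004,0,0],45],
  [[0,0,0],[0.003,0,0],45],
  [[0,0,0],[0.001,0,0],45],
  [[0,0,0],[0,0,0],45],
])

```text
time: 10.7
ee_pos: [0.5103, 0.0615, 0.0464]
tcp_rot: [179.9, -0.0, 76.5]
wrist_force: [2.2, -0.5, 4.8]
opening: 0.0384
grasp_force: 2.3
```

>>> servo_tool([
  [[0,0,0],[0,0,-0.012],45],
  [[0,0,0],[-0.017,0,0],45],
  [[0,0,0],[0,0,0],45],
  [[0,0,0],[0,0,0],45],
])

```text
time: 11.1
ee_pos: [0.5057, 0.0447, 0.0584]
tcp_rot: [-180.0, -0.0, 76.4]
wrist_force: [0.8, 1.0, -1.1]
opening: 0.0383
grasp_force: 0.0
```

```bash
python3 -c "
from h import *
st()"
```

```text
scene
line px 73 c [0.503  0.0725] len 0.1356 yaw -14.71 z 0.0213
blue 314 x ends [-0.0709  0.0679] xc -0.0015 y -0.0177 ang -0.16 zaxis 0.0348 world [0.4971 0.0558]
white 322 x ends [-0.0532  0.0563] xc 0.0016 y 0.0461 ang -1.77 zaxis 0.0349 world [0.5162 0.1167]
top
wrist
line px 1168 c [0.5026 0.0733] len 0.1398 yaw -15.06 z 0.0203
blue 8381 x ends [-0.0436  0.0638] xc 0.0101 y -0.0176 ang -0.34 zaxis 0.0337 world [0.5078 0.0537]
white 11627 x ends [-0.0562  0.0511] xc -0.0026 y 0.0459 ang -2.25 zaxis 0.0338 world [0.5121 0.1183]
11.25 finger x,y 0.01029243075557771 -0.02620078055133718 [0.50596089 0.04512731 0.05824322] [ 1.79996223e+02 -3.97709234e-02  7.64798522e+01] [-0.89578139  0.5908499   0.30271754]
```

>>> servo_tool([
  [[0,0,0],[0,0,0.01],45],
  [[0,0,0],[0,0,0.001],45],
  [[0,0,0],[0,0,0.001],45],
  [[0,0,0],[0,0,0],45],
])

```text
time: 11.65
ee_pos: [0.5063, 0.0451, 0.0465]
tcp_rot: [179.9, -0.1, 76.5]
wrist_force: [-0.7, -0.0, 5.3]
opening: 0.0386
grasp_force: 2.9
```

>>> servo_tool([
  [[0,0,0],[0.002,0,0],45],
  [[0,0,-0.2],[0.004,0,0],45],
  [[0,0,-0.2],[0.004,0,0],45],
  [[0,0,-0.2],[0.004,0,0],45],
  [[0,0,-0.2],[0.004,0,0],45],
  [[0,0,0],[0.004,0,0],45],
  [[0,0,0],[0.004,0,0],45],
  [[0,0,0],[0.004,0,0],45],
  [[0,0,0],[0.003,0,0],45],
  [[0,0,0],[0.002,0,0],45],
  [[0,0,0],[0.001,0,0],45],
  [[0,0,0],[0,0,0],45],
])

```text
time: 12.85
ee_pos: [0.5141, 0.08, 0.0463]
tcp_rot: [180.0, -0.0, 77.3]
wrist_force: [1.4, 0.8, 3.7]
opening: 0.0386
grasp_force: 1.8
```

>>> servo_tool([
  [[0,0,0],[0,0,-0.015],45],
  [[0,0,0],[-0.017,0,-0.01],45],
  [[0,0,0],[0,0,0],45],
  [[0,0,0],[0,0,0],45],
])

```text
time: 13.25
ee_pos: [0.5104, 0.0633, 0.0717]
tcp_rot: [180.0, -0.1, 77.2]
wrist_force: [0.5, 0.6, 0.5]
opening: 0.0386
grasp_force: 0.0
```

```bash
python3 -c "
from h import *
st()
im,d=camera('wrist');W=cloud('wrist',d);q=W[...,:2]-FR[0];x=q@FR[1];y=q@FR[2]
m=(np.hypot(x-.109,y)<.03)&(im[...,1]>1.3*im[...,0])&(W[...,2]>.05)&(W[...,2]<.06)
print('btn',np.median(x[m]),np.median(y[m]),np.median(W[m][:,2]),np.ptp(x[m]),np.ptp(y[m]),m.sum())
mark_of('read_button_top','wrist') and [print(w('wrist',r['xyz'])) for r in mark_of('read_button_top','wrist')[:1]]
"
```

```text
scene
blue 316 x ends [-0.043   0.0742] xc 0.0156 y -0.0006 ang -0.51 zaxis 0.0352 world [0.5177 0.0685]
white 329 x ends [-0.0533  0.0566] xc 0.0016 y 0.0455 ang -2.45 zaxis 0.035 world [0.5161 0.1166]
top
wrist
line px 132 c [0.4435 0.0892] len 0.0167 yaw -14.62 z 0.0202
blue 4793 x ends [0.0159 0.0837] xc 0.0498 y -0.0006 ang -0.25 zaxis 0.0337 world [0.4916 0.0761]
white 6751 x ends [0.0052 0.0835] xc 0.0444 y 0.0462 ang -2.72 zaxis 0.0338 world [0.4981 0.1227]
13.4 finger x,y 0.009535939229498084 -0.007270663917455558 [0.51012955 0.0636088  0.07089809] [-1.79977904e+02 -2.94696823e-02  7.72804907e+01] [ 0.10249478 -0.10378065  0.1092429 ]
btn 0.1081223479455026 0.0013318368623272824 0.053673715271578576 0.02713429389864519 0.02702385963892008 1726
[0.60776928 0.04673314 0.05483936]
```

View pics/last.png

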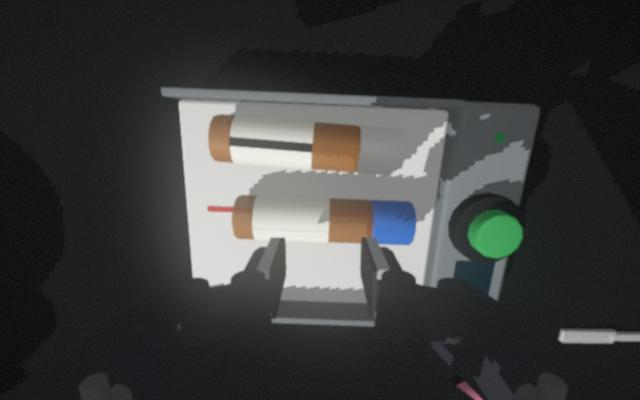

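The tube lies centred over the line at y about -0.6 mm, angle about -0.3°, with its stripe rolled out of sight. Next, the button.

>>> servo_tool([
  [[0,0,2.2],[0,0,-0.03],0],
  [[0,0,0],[0,0,-0.02],0],
  [[0,0,0],[0.0016,0.0196,0],0],
  [[0,0,0],[0.0016,0.02,0],0],
  [[0,0,0],[0.0016,0.02,0],0],
  [[0,0,0],[0.0016,0.02,0],0],
  [[0,0,0],[0.0022,0.019,0],0],
  [[0,0,0],[0,0,0],0],
  [[0,0,0],[0,0,0],0],
  [[0,0,0],[0,0,0],0],
])

```text
time: 14.55
ee_pos: [0.6073, 0.0464, 0.1214]
tcp_rot: [180.0, -0.0, 75.1]
wrist_force: [-0.2, -0.3, 0.9]
opening: -0.0002
grasp_force: 0.0
```

```bash
python3 -c "
from h import *
st()
im,d=camera('top');print(tube('top',im,d,fr=FR) is None);im,d=camera('wrist');tube('wrist',im,d,fr=FR)"
```

```text
scene
blue 319 x ends [-0.045   0.0674] xc 0.0112 y -0.0005 ang 0.73 zaxis 0.0349 world [0.5135 0.0697]
white 319 x ends [-0.0536  0.0561] xc 0.0013 y 0.046 ang -1.99 zaxis 0.035 world [0.5159 0.1172]
top
wrist
line px 33 c [0.4395 0.0903] len 0.0083 yaw -9.0 z 0.0204
blue 2759 x ends [0.0198 0.0836] xc 0.0517 y -0.0057 ang -5.7 zaxis 0.0339 world [0.4897 0.0766]
white 3876 x ends [0.0142 0.0837] xc 0.0489 y 0.0424 ang -7.1 zaxis 0.0339 world [0.4944 0.1245]
14.7 finger x,y 0.10803855437195245 0.0013071516153419277 [0.60749899 0.0464006  0.12179557] [ 1.79944975e+02 -4.85157848e-02  7.50907439e+01] [ 0.25986628 -0.05151722 -0.4256606 ]
False
line px 33 c [0.439  0.0903] len 0.0067 yaw -10.47 z 0.0201
blue 4737 x ends [-0.045   0.0635] xc 0.0092 y -0.0 ang -0.1 zaxis 0.0336 world [0.5117 0.0707]
white 5507 x ends [-0.056   0.0523] xc -0.0018 y 0.046 ang -2.41 zaxis 0.0337 world [0.5129 0.118 ]
```

>>> servo_tool([
  [[0,0,0],[0,0,0.03],0],
  [[0,0,0],[0,0,0.025],0],
  [[0,0,0],[0,0,0.01],0],
  [[0,0,0],[0,0,0.003],0],
  [[0,0,0],[0,0,0.002],0],
  [[0,0,0],[0,0,0.002],0],
  [[0,0,0],[0,0,0.001],0],
  [[0,0,0],[0,0,0.001],0],
  [[0,0,0],[0,0,0],0],
])

```text
time: 15.7
ee_pos: [0.6086, 0.0463, 0.0482]
tcp_rot: [179.9, -0.1, 75.1]
wrist_force: [-0.1, 0.2, 4.0]
opening: -0.0003
grasp_force: 2.4
```

>>> servo_tool([
  [[0,0,0],[0,0,0.001],0],
  [[0,0,0],[0,0,0.001],0],
  [[0,0,0],[0,0,0],0],
  [[0,0,0],[0,0,0],0],
])

```text
time: 16.1
ee_pos: [0.6087, 0.0463, 0.0479]
tcp_rot: [179.8, -0.1, 75.1]
wrist_force: [-5.3, -0.3, 17.3]
opening: 0.0003
grasp_force: 8.5
```

Force rose sharply to 17 N with z stopped at 48 mm, so the button has bottomed out. Releasing.

>>> servo_tool([
  [[0,0,0],[0,0,-0.003],0],
  [[0,0,0],[0,0,-0.004],0],
  [[0,0,0],[0,0,-0.01],0],
  [[0,0,0],[0,0,-0.03],0],
  [[0,0,0],[0,0.02,-0.03],0],
  [[0,0,0],[-0.03,0,-0.03],0],
  [[0,0,0],[-0.03,0,0],0],
  [[0,0,0],[-0.03,0,0],0],
  [[0,0,0],[0,0,0],0],
  [[0,0,0],[0,0,0],0],
])

```text
time: 17.1
ee_pos: [0.6038, -0.0463, 0.1525]
tcp_rot: [180.0, -0.0, 75.0]
wrist_force: [-0.4, -0.5, -0.7]
opening: 0.0004
grasp_force: 0.0
```

```bash
python3 -c "
from h import *
for n in ['scene','wrist']:
    im,d=camera(n); tube(n,im,d,fr=FR)
W=cloud('wrist',d);q=W[...,:2]-FR[0];x=q@FR[1];y=q@FR[2]
m=(np.hypot(x-.108,y)<.03)&(im[...,1]>1.3*im[...,0])&(W[...,2]>.03)&(W[...,2]<.06)
print('btn z',np.median(W[m][:,2]),m.sum()); cv2.imwrite('pics/end.png',im[:,:,::-1])"
```

```text
blue 313 x ends [-0.0424  0.0684] xc 0.013 y -0.0003 ang 0.41 zaxis 0.0348 world [0.5153 0.0694]
white 325 x ends [-0.0544  0.0551] xc 0.0004 y 0.0458 ang -2.16 zaxis 0.0348 world [0.515  0.1173]
line px 26 c [0.4378 0.091 ] len 0.0059 yaw -6.96 z 0.0201
blue 4959 x ends [-0.0454  0.0633] xc 0.009 y 0.0003 ang 0.07 zaxis 0.0336 world [0.5115 0.0711]
white 5813 x ends [-0.0564  0.0521] xc -0.0021 y 0.0463 ang -2.25 zaxis 0.0337 world [0.5127 0.1184]
btn z 0.0534862298534657 1189
```

View pics/end.png

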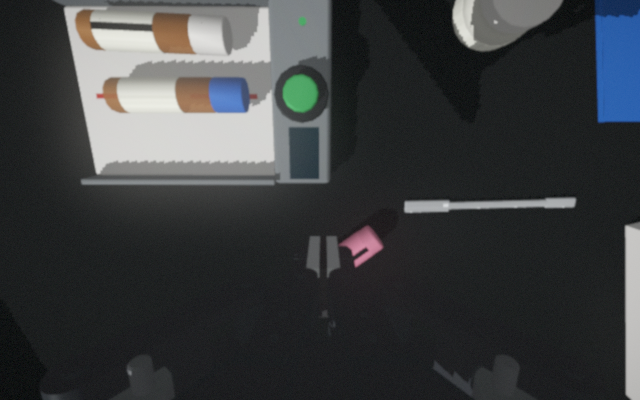

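The final view shows the blue-capped tube at (176,95), with the red line showing at both ends (100,96) and (253,97). The button at (300,93) is back up, and the white-capped tube hasn't moved.

```bash
python3 -c "
from workcell import job_done
print(job_done())"
```

```text
the job is handed in; nothing more can be done
None
```

I rolled the blue-capped tube onto the red line, where it rests within about 1 mm and 1° of it, its middle about 1 cm nearer the button than the line's middle. I then pressed the green button fully down and released it, left the other things alone, and handed the job in at about 17 s.

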